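# Put a square tube offcut back with its own kind

## Task

Put the short offcut of square steel tube that lies on the bench away in whichever of the three red stock bins already holds a piece of square tube. Set it down flat on that bin's floor beside the piece lying there, without dropping it and without shifting that piece, and let go.

Things in the scene. Friction and masses are not known exactly. Their poses are not given: they have to be found in the camera images.
- offcut: Loose offcut to put away: bright galvanised square steel tube, 30 x 30 mm, 80 mm long, 0.2 kg, lying flat on the open bench before the bins. Origin at its centre (15 mm above the bench); y along its length, z up: grip it across x, 30 mm wide. A rusty tan angle and a dark channel offcut of like size lie nearby; they are not part of the job.
- mate: The stored square tube: same bright 30 x 30 mm section, 100 mm long, 0.25 kg, lying loose on the floor in the back half of one of the three bins (which one changes from start to start). Origin at its centre, y along its length, z up. The other two bins hold an angle and a channel piece.
- bins: Fixed row of three open red bins. Origin on the bench under the middle bin's centre; x to the back (away from the robot), y left along the row, z up. Bin centres at y = +155, 0, -155 mm. Each is 190 (x) x 150 (y) mm outside, 180 x 140 inside, rim 34 mm and floor 6 mm above the bench. Stored pieces lie along y, 50 to 58 mm behind the bin centres; the front halves are free.
Things that resemble listed ones, but are neither listed nor needed, are in the scene too. Leave any green look-alike of the offcut alone. What is shaped like the mate but green or yellow is not meant.

How it is judged:
By the outcome, as a careful person would: the job done as asked, in the order asked, and still so for the second after the job is handed in, with the robot touching nothing.
It also fails if it takes over 35 s, if anything falls off the work surface, if the arm or the gripper's body presses on something with over 40 N, if the wrist force passes 120 N, or if a joint passes its speed limit or range.

## Robot

A 7-joint arm with a two-finger parallel gripper is mounted at the origin on the work surface. World frame = base frame: x ahead of the robot, y to its left, z up, the work surface at z = 0. Lengths are in m, angles in degrees, forces in N, time in s.
With the tool pointing down it reaches from about 0.425 to 0.825 m from the base axis. Payload 3.6 kg.
Tool frame: the origin (TCP) lies midway between the tips of the shut fingers; the grasp point (between the pads) lies manip.hold_point_z behind it (manip.hold_point_z is the distance from the TCP to the grasp point, in m); z points along the fingers, y is the direction in which the jaws open and shut (so a half turn about z gives the same grasp; the last joint's range is limited). The gripper opens to 85 mm and grips with 20 to 120 N. Pads are 22 mm wide; open, the fingers measure 114 mm over their backs; the gripper's body (76 mm by 85 mm) begins 54 mm behind the grasp point. The pads swing forward as they close: fully open they stand 13 mm farther back than shut.
Start: joints at [-72.622, 35.231, -0.722, 81.555, 0.464, 63.22, -2.315], TCP at [0.21, 0.615, 0.231] pointing down, gripper open.
Joint ranges: [-178.69, 178.69], [-17.37, 117.87], [-77.05, 75.6], [15.02, 138.74], [-78.02, 258.01], [0.78, 113.62], [-162.83, 162.83]. Speed limits (degrees/s): [159.86, 159.86, 180, 180, 180, 180, 180].

## Interface

Orientations are given as [roll, pitch, yaw] about the fixed x, y, z axes, in that order (R = Rz(yaw) Ry(pitch) Rx(roll)).
In Python, from station import manip gives the robot as it stands.
- The arm moves only by the tool apply_moves, never from a script. Its argument "steps" is a list of rows, each an object with "slide": the shift along the tool's x, y, z in cm, a list of three; "dr": the turn, a rotation vector about the tool's x, y, z in degrees, a list of three; "gripper": the opening, from -1 (shut) to 1 (fully open), so that 0 is half open. In form: [{"slide": [dx, dy, dz], "dr": [wx, wy, wz], "gripper": gripper}, ...]. A call has 1 to 5 rows; each row is the pose to reach, as a shift and turn from the pose commanded when the call began, along the tool's axes at that moment; what a row does not reach only later rows make up. A row lasts 1/10 s, in which the tool goes at most 50 mm and 8.59 degrees, less where a joint would pass 70% of its speed; a pose out of reach is approached as far as the arm can. A call with a gripper value outside its range is refused whole. The fingers move at their own pace and stop on an object; "force" is the grip in N (left out, the last holds). Time passes only in rows, so rows that repeat a pose let the fingers close. It gives the time, the measured TCP pose, the force and the opening at its end, in the units of the state.
- manip.get_state(): the state, without advancing time (a new reading comes with each control period).
- manip.get_image(name): name is "scene" or "side" or "wrist"; returns a dict with "frame" (400x640x3 uint8, red, green, blue), "intrinsics" (3x3 intrinsics, pixels), "extrinsics" (4x4, takes a point from world to camera coordinates); the wrist camera has in their place "hand_eye" (4x4, takes a point from camera to tool coordinates, whose origin is the TCP and whose axes are the flange's). Camera axes: x right, y down, z forward; pixel columns grow to the right and rows downward; lengths in m; the calibration is good to about 2 mm. A picture is of the moment at which its call begins: read the wrist's pose just before it. There is no depth.
- manip.finish_job(): hands the job in, once; it reports no verdict.
The state is a dict: "clock": time; "joint_pos": joint angles; "qvel": joint speeds; "joint_efforts": joint torques, N m; "eef_pos": TCP position; "tool_rot": TCP orientation; "ft_force": force on the tool from outside, world axes, zero at the start; "ft_torque": the same for the moment, N m; "width": opening from 0.0 (shut) to 1.0 (fully open).
Only numpy, scipy, OpenCV 4.12 (cv2) and the standard library are available. Lean on these libraries where they do the work, as an engineer would, in place of code of your own. Each camera call takes 0.05 s, during which the arm holds its last target.

## Working session

There is one attempt and no reset: what is moved stays moved. The work goes in short steps, Python scripts to look and compute and a tool call to move; the robot and the scene stay as the last step left them, time stands still between calls to the robot, and variables do not carry over. Pictures are saved under pics/ and viewed, and the job is handed in when it is done.

Besides the shell and the picture viewer there is one more tool, called as a command line: name --argument value ..., lists and objects as JSON in quotes. apply_moves: Moves the arm, as the interface text tells. Its arguments: {"type":"object","properties":{"steps":{"type":"array"},"force":{"type":"number"}},"required":["steps"]}

```bash
mkdir -p pics; ls; python3 - <<'E'
from station import manip
import cv2
s=manip.get_state();print(s, manip.hold_point_z)
for n in ["scene","side","wrist"]:
    d=manip.get_image(n);cv2.imwrite(f"pics/{n}0.png",d["frame"][:,:,::-1])
    print(n,d["intrinsics"],d.get("extrinsics",d.get("hand_eye")))
E
```

```text
pics
{'clock': 0.0, 'joint_pos': array([-72.62219044,  35.28913152,  -0.72138875,  81.6430826 ,
         0.46583446,  63.2195321 ,  -2.31530557]), 'qvel': array([-0.02483938, -0.00847188,  0.01334552, -0.09157655,  0.01743857,
        0.00377229, -0.01914625]), 'joint_efforts': array([ 1.20002128e-04, -4.69229400e+01,  2.58921068e-01, -1.71038622e+01,
        9.86026746e-03,  9.63192695e-03, -1.37335383e-05]), 'eef_pos': array([0.21026523, 0.61422728, 0.2301294 ]), 'tool_rot': array([-1.79851229e+02,  4.59415011e-03,  1.61106710e+02]), 'ft_force': array([-0.07691301, -0.16886976, -0.17491846]), 'ft_torque': array([ 0.07061906,  0.04841384, -0.00243685]), 'width': 1.0060471919301015} 0.0187
scene [[367.62644742   0.         326.85895988]
 [  0.         367.62644742 196.90739464]
 [  0.           0.           1.        ]] [[ 3.58611754e-01  9.33486726e-01  3.76481130e-04 -2.77563962e-01]
 [ 7.23442727e-01 -2.77665541e-01 -6.32085807e-01 -3.30063032e-01]
 [-5.89939175e-01  2.26945762e-01 -7.74898310e-01  1.21252548e+00]
 [ 0.00000000e+00  0.00000000e+00  0.00000000e+00  1.00000000e+00]]
side [[450.89570665   0.         319.58929978]
 [  0.         450.89570665 198.74441465]
 [  0.           0.           1.        ]] [[-0.93788343 -0.34692286  0.00438258  0.54999932]
 [-0.26434486  0.7063438  -0.65665839  0.12818569]
 [ 0.2247142  -0.61702753 -0.75417541  0.93712171]
 [ 0.          0.          0.          1.        ]]
wrist [[339.63123101   0.         322.38311012]
 [  0.         339.63123101 201.95123792]
 [  0.           0.           1.        ]] [[ 9.44218407e-04 -9.62017043e-01 -2.72987759e-01  6.98851323e-02]
 [ 9.99999086e-01  1.17246669e-03 -6.72980322e-04 -3.85912109e-04]
 [ 9.67487593e-04 -2.72986874e-01  9.62017271e-01 -1.41659990e-01]
 [ 0.00000000e+00  0.00000000e+00  0.00000000e+00  1.00000000e+00]]
```

View pics/scene0.png

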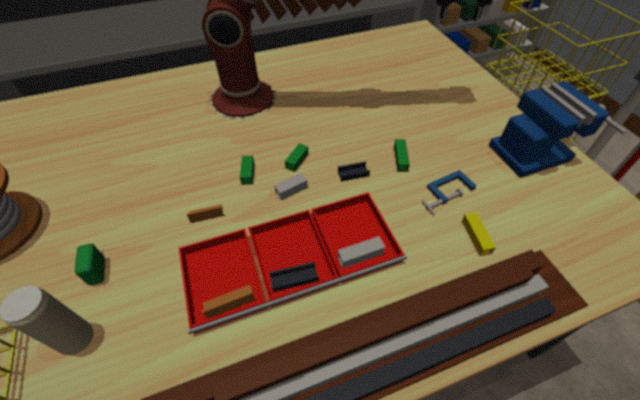

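View pics/side0.png

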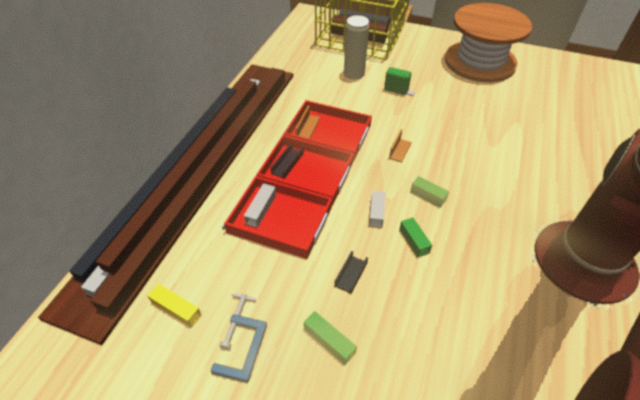

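View pics/wrist0.png

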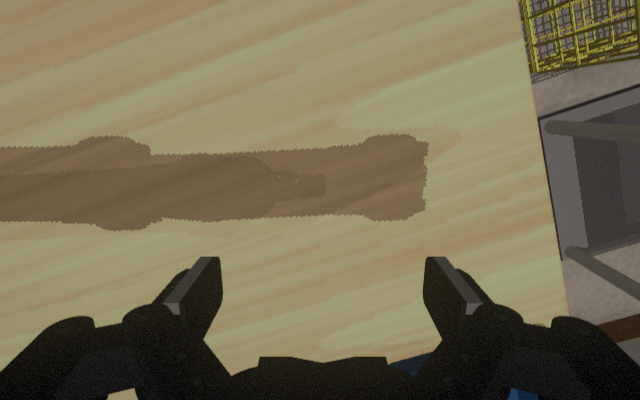

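The scene view shows what could be taken for the offcut:
- Grey piece on the bench at scene (291,186), side (377,209). This fits the description.
- Green pieces at (247,169), (297,156) and (401,155).
- Yellow piece at (478,232).
- Dark channel at (353,171).
- Tan angle at (205,213).

For the mate, the grey piece at scene (361,251), side (260,204) is in the bin on the image right. The other two bins hold a dark channel at (294,277) and a tan angle at (228,300). Next is a close crop to check, then the measurements.

```bash
cat > h.py <<'E'
import numpy as np, cv2
from station import manip
def ray(d,uv,T=None):
    K=d["intrinsics"]; r=np.linalg.inv(K)@np.array([uv[0],uv[1],1.])
    if "extrinsics" in d: M=np.linalg.inv(d["extrinsics"])
    else: M=T@d["hand_eye"]
    return M[:3,3],M[:3,:3]@r
def plane(d,uv,z,T=None):
    o,v=ray(d,uv,T); return o+v*(z-o[2])/v[2]
def tri(r1,r2):
    (a,u),(b,v)=r1,r2; s=np.linalg.lstsq(np.c_[u,-v],b-a,rcond=None)[0]
    p,q=a+u*s[0],b+v*s[1]; return (p+q)/2,np.linalg.norm(p-q)
def toolT(s):
    from scipy.spatial.transform import Rotation as R
    T=np.eye(4);T[:3,:3]=R.from_euler('xyz',s['tool_rot'],degrees=True).as_matrix();T[:3,3]=s['eef_pos'];return T
E
python3 - <<'E'
from h import *
out=[]
for n,boxes in [("scene",[(255,160,335,210),(320,225,400,275)]),("side",[(345,185,410,235),(235,175,290,230)])]:
    d=manip.get_image(n); f=d["frame"][:,:,::-1]
    row=[cv2.resize(f[b[1]:b[3],b[0]:b[2]],(400,300),interpolation=cv2.INTER_CUBIC) for b in boxes]; out.append(np.hstack(row))
    hsv=cv2.cvtColor(np.ascontiguousarray(f),cv2.COLOR_BGR2HSV)
    m=((hsv[...,1]<50)&(hsv[...,2]>90)).astype(np.uint8)
    for b in boxes:
        mm=np.zeros_like(m); mm[b[1]:b[3],b[0]:b[2]]=m[b[1]:b[3],b[0]:b[2]]
        c=max(cv2.findContours(mm,0,2)[0],key=cv2.contourArea)
        M=cv2.moments(c); print(n,b,cv2.contourArea(c),M['m10']/M['m00'],M['m01']/M['m00'],cv2.approxPolyDP(cv2.convexHull(c),1.5,True)[:,0].tolist())
    print([hsv[p[1],p[0]].tolist() for p in ([(290,184),(360,248)] if n=="scene" else [(377,205),(258,200)])])
cv2.imwrite("pics/crop1.png",np.vstack(out))
E
```

```text
scene (255, 160, 335, 210) 239.5 290.03966597077243 183.05427974947807 [[306, 180], [277, 194], [276, 185], [299, 174]]
scene (320, 225, 400, 275) 475.5 360.130389064143 249.46757798808272 [[383, 246], [341, 262], [339, 258], [340, 250], [378, 238]]
[[27, 19, 134], [19, 21, 134]]
side (345, 185, 410, 235) 385.5 377.05015131863377 207.872027669693 [[383, 192], [383, 218], [380, 225], [371, 225], [372, 193], [374, 191]]
side (235, 175, 290, 230) 477.5 258.9504363001745 203.4223385689354 [[272, 186], [274, 189], [255, 225], [248, 223], [245, 215], [262, 185]]
[[24, 25, 208], [17, 24, 206]]
```

View pics/crop1.png

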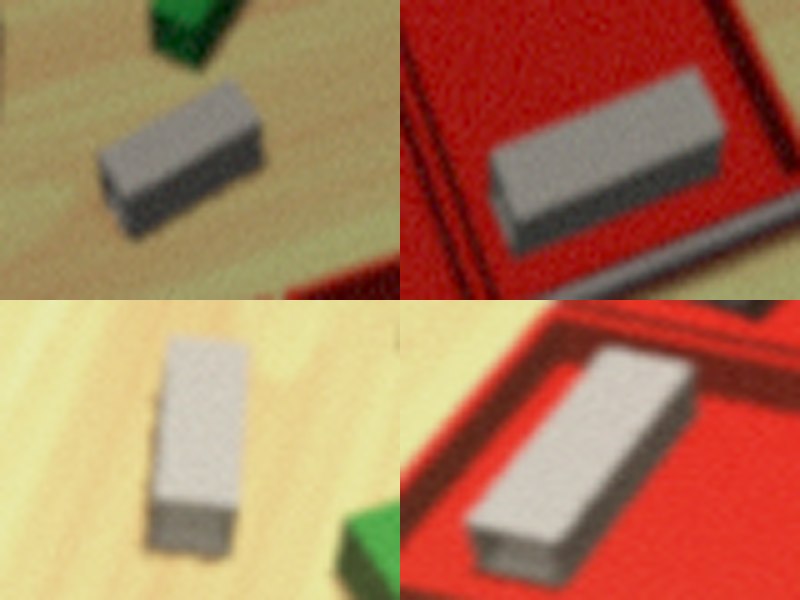

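Both grey pieces read as closed square tubes with bright, unsaturated tops. In the scene crop, the offcut's top face runs from (275,185) to (307,181). I'll triangulate the top corners from the two views.

```bash
python3 - <<'E'
from h import *
a=manip.get_image("scene");b=manip.get_image("side")
P={"off":([(275,185.3),(302,173.7),(307,180.8),(279.4,192.5)],[(385.3,192),(383.7,219.5),(369.7,218.3),(372.6,191.7)]),
"mate":([(338,250),(379.6,236.3),(384.6,246.7),(342.6,262)],[(275.3,186.9),(257,219.6),(244.4,215.7),(263.2,183.6)])}
for k,(s,t) in P.items():
    X=[]
    for p,q in zip(s,t):
        x,e=tri(ray(a,p),ray(b,q));X.append(x);print(k,x.round(4),round(e,4))
    X=np.array(X);print(" c",X.mean(0).round(4),"L",np.linalg.norm(X[1]-X[0]),np.linalg.norm(X[2]-X[3]),"W",np.linalg.norm(X[3]-X[0]),np.linalg.norm(X[2]-X[1]))
    l=X[1]+X[2]-X[0]-X[3];print(" yaw of y axis-90:",np.degrees(np.arctan2(-l[0],l[1])))
    # with known plane
    z=0.03 if k=="off" else .036
    print(" plane",np.mean([plane(a,p,z) for p in s],0).round(4),np.mean([plane(b,p,z) for p in t],0).round(4))
print(manip.get_state()['clock'])
E
```

```text
off [ 0.4343 -0.0121  0.0287] 0.0042
off [0.4179 0.0647 0.0262] 0.0057
off [0.4464 0.0698 0.025 ] 0.0029
off [ 0.4609 -0.0071  0.0262] 0.0006
 c [0.4399 0.0288 0.0265] L 0.07862033637574344 0.07824366644883025 W 0.027181297602135758 0.029022462847229757
 yaw of y axis-90: 11.372978878896921
 plane [0.4447 0.029  0.03  ] [0.4384 0.0301 0.03  ]
mate [0.671  0.0645 0.0346] 0.0025
mate [0.6702 0.1648 0.0337] 0.0048
mate [0.6995 0.1637 0.0336] 0.0027
mate [0.7015 0.0632 0.033 ] 0.0017
 c [0.6855 0.1141 0.0337] L 0.10034322300772883 0.10059430987028495 W 0.03058779631587596 0.02931082190389547
 yaw of y axis-90: 0.801309358456414
 plane [0.6879 0.1142 0.036 ] [0.6835 0.1146 0.036 ]
0.35
```

The offcut's centre is about (0.441, 0.029) with its top at 0.027–0.030 and a yaw of about 11°. Its length comes out at 79 mm and its width at 28 mm, so it fits the description. The mate is 100 × 30 mm at (0.686, 0.114) with its top at about 0.034–0.036. It's in the left bin (+y side). Next I work out the hover move.

```bash
cat >> h.py <<'E'
def goto(x,y,z,yaw):
    from scipy.spatial.transform import Rotation as R
    T=toolT(manip.get_state()); G=R.from_euler('xyz',[180,0,yaw],degrees=True)
    Rt=T[:3,:3]
    print("slide cm",(Rt.T@(np.array([x,y,z])-T[:3,3])*100).round(2),"dr",np.degrees((R.from_matrix(Rt).inv()*G).as_rotvec()).round(2))
E
python3 - <<'E'
from h import *
goto(.44,.03,.21,101.4)
# finger tip depth: fully open
d=manip.get_image("wrist");T=np.eye(4)
for uv in [(220,258),(426,258),(213,258),(432,258),(200,300),(447,300)]:
    o,v=ray(d,uv,T); print(uv,[ (z,(o+v*(z-o[2])/v[2]).round(4)[:2].tolist()) for z in (0,-.013,-.025)])
E
```

```text
slide cm [-40.65 -47.89   2.13] dr [-3.000e-02  2.000e-02  5.971e+01]
(220, 258) [(0, [0.0031, -0.047]), (-0.013, [0.0092, -0.0428]), (-0.025, [0.0149, -0.0388])]
(426, 258) [(0, [0.0033, 0.0467]), (-0.013, [0.0094, 0.0423]), (-0.025, [0.015, 0.0384])]
(213, 258) [(0, [0.0031, -0.0502]), (-0.013, [0.0092, -0.0457]), (-0.025, [0.0149, -0.0414])]
(432, 258) [(0, [0.0033, 0.0494]), (-0.013, [0.0094, 0.0448]), (-0.025, [0.015, 0.0406])]
(200, 300) [(0, [-0.0185, -0.0583]), (-0.013, [-0.0104, -0.0529]), (-0.025, [-0.0029, -0.048])]
(447, 300) [(0, [-0.0184, 0.0584]), (-0.013, [-0.0103, 0.053]), (-0.025, [-0.0028, 0.048])]
```

apply_moves --steps '[{"slide": [-2.5,-3,0],"dr": [0,0,4],"gripper": 1},{"slide": [-5.5,-6.5,0],"dr": [0,0,10],"gripper": 1},{"slide": [-8.5,-10,0],"dr": [0,0,16],"gripper": 1},{"slide": [-11.5,-13.5,0.5],"dr": [0,0,22],"gripper": 1},{"slide": [-14.5,-17,0.5],"dr": [0,0,28],"gripper": 1}]'

```text
clock: 0.9
eef_pos: [0.2929, 0.4052, 0.2261]
tool_rot: [-180.0, 0.0, 132.9]
ft_force: [1.1, 0.7, -0.5]
width: 1.001
```

```bash
python3 -c "
from h import *
goto(.44,.03,.21,101.4)"
```

```text
slide cm [-37.5  -14.75   1.62] dr [-1.000e-02  1.000e-02  3.147e+01]
```

apply_moves --steps '[{"slide": [-4,-1.6,0],"dr": [0,0,6],"gripper": 1},{"slide": [-8,-3.2,0],"dr": [0,0,12],"gripper": 1},{"slide": [-12,-4.8,0.5],"dr": [0,0,18],"gripper": 1},{"slide": [-16,-6.4,0.5],"dr": [0,0,24],"gripper": 1},{"slide": [-20,-8,1],"dr": [0,0,30],"gripper": 1}]'

```text
clock: 1.4
eef_pos: [0.3718, 0.2052, 0.217]
tool_rot: [179.9, -0.1, 102.9]
ft_force: [0.8, -0.0, -0.2]
width: 1.003
```

```bash
python3 -c "
from h import *
goto(.44,.03,.21,101.4)"
```

```text
slide cm [-18.6    2.74   0.69] dr [ 0.13 -0.06  1.48]
```

apply_moves --steps '[{"slide": [-4,0.6,0],"dr": [0,0,1],"gripper": 1},{"slide": [-8,1.2,0.5],"dr": [0,0,1.5],"gripper": 1},{"slide": [-12,1.8,0.5],"dr": [0,0,1.5],"gripper": 1},{"slide": [-16,2.4,0.7],"dr": [0,0,1.5],"gripper": 1},{"slide": [-18.6,2.7,0.7],"dr": [0,0,1.5],"gripper": 1}]'

```text
clock: 1.9
eef_pos: [0.4404, 0.0283, 0.2096]
tool_rot: [179.9, 0.1, 101.4]
ft_force: [-0.7, 0.8, 0.2]
width: 0.998
```

```bash
python3 - <<'E'
from h import *
s=manip.get_state();d=manip.get_image("wrist")
print(s['eef_pos'],s['tool_rot'],s['joint_pos'])
np.savez("w1.npz",T=toolT(s),f=d["frame"])
cv2.imwrite("pics/w1.png",d["frame"][:,:,::-1])
E
```

```text
[0.44035113 0.02831255 0.20961627] [1.79931715e+02 7.15129074e-02 1.01405249e+02] [-22.40523764  19.44131028  21.11730439 116.48864736  -9.57610392
  45.60932025  15.73280192]
```

View pics/w1.png

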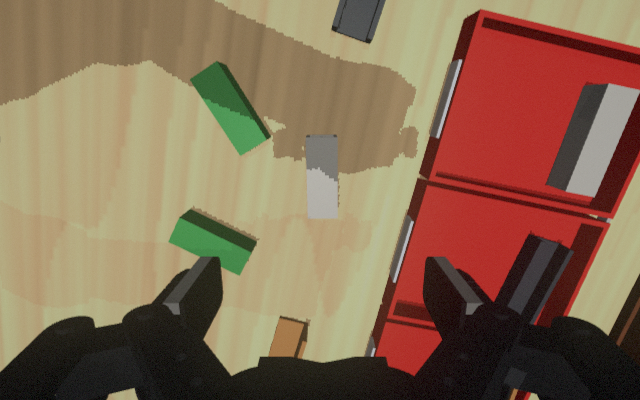

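```bash
python3 - <<'E'
import cv2,numpy as np
f=np.load("w1.npz")["f"][:,:,::-1]
cv2.imwrite("pics/w1c.png",np.hstack([cv2.resize(f[125:229,280:384],(390,390),interpolation=cv2.INTER_CUBIC),cv2.resize(f[0:240,400:640],(390,390),interpolation=cv2.INTER_CUBIC)]))
E
```

```text
(no output)
```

View pics/w1c.png

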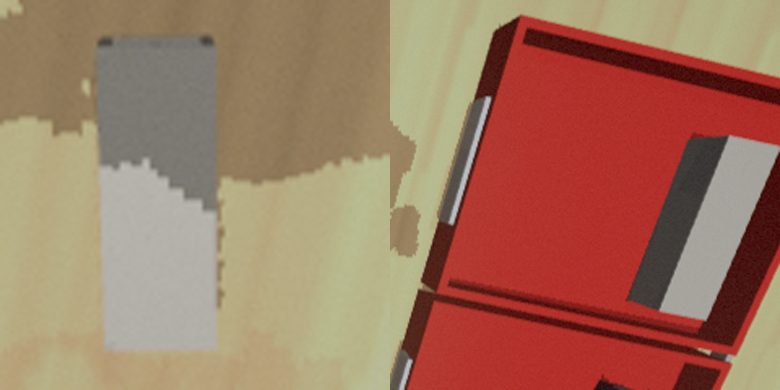

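```bash
python3 - <<'E'
from h import *
w=np.load("w1.npz");T=w["T"];d=manip.get_image("wrist");a=manip.get_image("scene");b=manip.get_image("side")
C=[(305.9,137.3),(337.6,137.3),(338.1,218.3),(307.5,218.9)]
for z in (.028,.03):
    X=np.array([plane(d,p,z,T) for p in C]);l=X[0]+X[1]-X[2]-X[3]
    print(z,X[:,:2].round(4).tolist(),X.mean(0).round(4),np.linalg.norm(X[0]-X[3]),np.linalg.norm(X[0]-X[1]),np.degrees(np.arctan2(-l[0],l[1])))
# triangulate w/ scene & side: wrist order (y+,x-),(y+,x+),(y-,x+),(y-,x-)
S=[(302,173.7),(307,180.8),(279.4,192.5),(275,185.3)];D=[(383.7,219.5),(369.7,218.3),(372.6,191.7),(385.3,192)]
Z=[]
for i in range(4):
    Z.append([tri(ray(d,C[i],T),ray(a,S[i]))[0][2],tri(ray(d,C[i],T),ray(b,D[i]))[0][2]])
print("heights",np.round(Z,4).tolist())
print("binrim",[plane(d,p,.034,T).round(4).tolist() for p in [(480,9.8),(428.9,178.5),(612,217)]])
print("mate top",[plane(d,p,.036,T).round(4).tolist() for p in [(608.6,83.7),(565.5,190)]])
print("green(bench-ish top .03)",[plane(d,p,.03,T).round(4).tolist() for p in [(193,210),(257,241),(240,274),(270,137)]])
E
```

```text
0.028 [[0.4166, 0.0644], [0.4457, 0.0703], [0.4631, -0.008], [0.4331, -0.0147]] [0.4396 0.028  0.028 ] 0.08082480149882132 0.029755565917155623 12.177588351196366
0.03 [[0.4166, 0.0646], [0.4456, 0.0704], [0.4629, -0.0074], [0.4331, -0.0141]] [0.4396 0.0284 0.03  ] 0.0803246346665748 0.029571430022349826 12.177588351196372
heights [[0.0228, 0.0291], [0.0233, 0.0272], [0.0287, 0.024], [0.0278, 0.0284]]
binrim [[0.5399, 0.1972, 0.034], [0.5388, 0.0502, 0.034], [0.7264, 0.0488, 0.034]]
mate top [[0.6687, 0.1636, 0.036], [0.6692, 0.0656, 0.036]]
green(bench-ish top .03) [[0.3202, -0.0274, 0.03], [0.3872, -0.0476, 0.03], [0.3752, -0.0879, 0.03], [0.3838, 0.0582, 0.03]]
```

The wrist view agrees with the other two. The offcut is at (0.4396, 0.0284), 80 × 29.6 mm, with a yaw of 12° and a top at about 0.023–0.029. The heights are 1–7 mm below the stated 30 mm and noisy. The left bin's rim gives a centre of about (0.633, 0.124), and the mate's front face is at x ≈ 0.669. I'll descend with the jaws partly open so the fingers clear the green pieces.

```bash
python3 -c "
from h import *
goto(.4396,.0284,.06,102)"
```

```text
slide cm [-0.31 -0.04 14.94] dr [ 0.   -0.03 -0.46]
```

apply_moves --steps '[{"slide": [-0.3,0,3],"dr": [0,0,-0.5],"gripper": 0.5},{"slide": [-0.3,0,7],"dr": [0,0,-0.5],"gripper": 0.5},{"slide": [-0.3,0,11],"dr": [0,0,-0.5],"gripper": 0.5},{"slide": [-0.3,0,14],"dr": [0,0,-0.5],"gripper": 0.5},{"slide": [-0.3,0,14.9],"dr": [0,0,-0.5],"gripper": 0.5}]'

```text
clock: 2.6
eef_pos: [0.4378, 0.0304, 0.058]
tool_rot: [-179.7, -0.1, 102.3]
ft_force: [-0.4, -0.2, -0.2]
width: 0.754
```

```bash
python3 - <<'E'
from h import *
d=manip.get_image("wrist");cv2.imwrite("pics/w2.png",d["frame"][:,:,::-1])
s=manip.get_state();print(s['eef_pos'],s['tool_rot'],s['width'])
goto(.4396,.0284,.003,102)
E
```

```text
[0.4382075  0.02999917 0.05817008] [-1.79712258e+02 -8.86558326e-02  1.02253975e+02] 0.7454006566786998
slide cm [-0.19  0.13  5.52] dr [-0.29 -0.09  0.25]
```

View pics/w2.png

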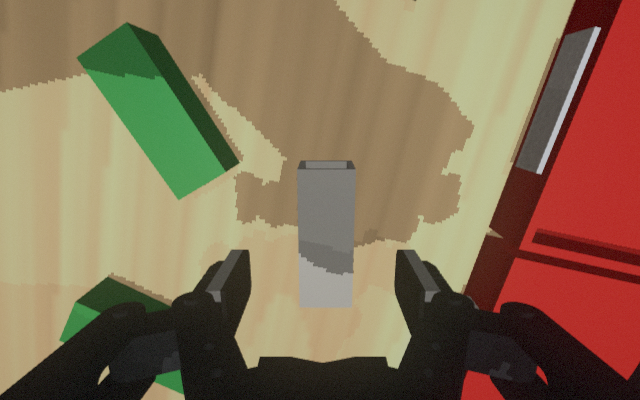

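The w2 view shows the offcut's top face at columns 298–355, rows 168–307, between the open fingers and well centred. The green pieces, with nearest corners at (238,163) and (175,305), are clear of the fingers. I'll descend the rest of the way and close.

apply_moves --steps '[{"slide": [-0.1,0.1,1.5],"dr": [0,0,0],"gripper": 0.5},{"slide": [-0.2,0.1,3],"dr": [-0.3,0,0],"gripper": 0.5},{"slide": [-0.2,0.1,4.5],"dr": [-0.3,0,0],"gripper": 0.5},{"slide": [-0.2,0.1,5.4],"dr": [-0.3,0,0],"gripper": 0.5},{"slide": [-0.2,0.1,5.5],"dr": [-0.3,0,0],"gripper": 0.5}]'

```text
clock: 3.15
eef_pos: [0.4417, 0.0274, 0.0055]
tool_rot: [179.7, -0.0, 102.2]
ft_force: [-0.3, -0.9, 0.3]
width: 0.752
```

apply_moves --steps '[{"slide": [0,0,0],"dr": [0,0,0],"gripper": 0.5},{"slide": [0,0,0],"dr": [0,0,0],"gripper": -1},{"slide": [0,0,0],"dr": [0,0,0],"gripper": -1},{"slide": [0,0,0],"dr": [0,0,0],"gripper": -1},{"slide": [0,0,0],"dr": [0,0,0],"gripper": -1}]' --force 40

```text
clock: 3.65
eef_pos: [0.4413, 0.0268, 0.006]
tool_rot: [179.7, -0.0, 102.1]
ft_force: [-0.9, -0.3, 6.0]
width: 0.342
```

apply_moves --steps '[{"slide": [0,0,0],"dr": [0,0,0],"gripper": -1},{"slide": [0,0,0],"dr": [0,0,0],"gripper": -1},{"slide": [0,0,0],"dr": [0,0,0],"gripper": -1}]' --force 40

```text
clock: 3.95
eef_pos: [0.4414, 0.0268, 0.006]
tool_rot: [179.7, -0.0, 102.1]
ft_force: [0.0, -0.3, 5.6]
width: 0.343
```

Gripped: width 0.343, or 29 mm. Now I lift and check.

apply_moves --steps '[{"slide": [0,0,-1],"dr": [0,0,0],"gripper": -1},{"slide": [0,0,-3],"dr": [0,0,0],"gripper": -1},{"slide": [0,0,-6],"dr": [0,0,0],"gripper": -1},{"slide": [0,0,-9],"dr": [0,0,0],"gripper": -1},{"slide": [0,0,-12],"dr": [0,0,0],"gripper": -1}]'

```text
clock: 4.45
eef_pos: [0.44, 0.0266, 0.1268]
tool_rot: [179.7, -0.0, 102.1]
ft_force: [0.6, 1.1, -2.3]
width: 0.341
```

```bash
python3 - <<'E'
from h import *
d=manip.get_image("wrist");cv2.imwrite("pics/w3.png",d["frame"][:,:,::-1])
s=manip.get_state();print(s['eef_pos'],s['tool_rot'],s['width'],s['ft_force'],s['ft_torque'])
np.savez("w3.npz",T=toolT(s),f=d["frame"])
goto(.606,.122,.12,90.4)
E
```

```text
[0.44282032 0.02655223 0.13061833] [1.79257119e+02 2.54178666e-02 1.02077277e+02] 0.342421176308709 [0.677771   0.14939997 0.63183396] [-0.03101283 -0.11049429 -0.01708932]
slide cm [ 5.92 17.94  1.29] dr [ 0.74 -0.05 11.68]
```

View pics/w3.png

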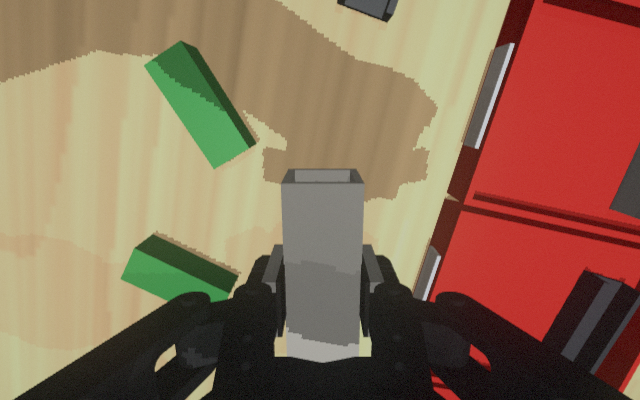

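The offcut is held level between the pads: open end at (322,176), body columns 282–365, width 0.342. Next I carry it over the left bin's front half.

apply_moves --steps '[{"slide": [1,3,0],"dr": [0,0,2],"gripper": -1},{"slide": [2.2,6.5,0],"dr": [0.3,0,5],"gripper": -1},{"slide": [3.5,10.5,0.3],"dr": [0.3,0,8],"gripper": -1},{"slide": [4.8,14.5,0.6],"dr": [0.5,0,10.5],"gripper": -1},{"slide": [5.9,17.9,1],"dr": [0.5,0,11.7],"gripper": -1}]'

```text
clock: 5.0
eef_pos: [0.6047, 0.1237, 0.1163]
tool_rot: [-179.8, -0.0, 90.4]
ft_force: [0.5, -0.4, -3.1]
width: 0.344
```

apply_moves --steps '[{"slide": [0,0,0],"dr": [0,0,0],"gripper": -1},{"slide": [0,0,0],"dr": [0,0,0],"gripper": -1}]'

```text
clock: 5.2
eef_pos: [0.6026, 0.1222, 0.1154]
tool_rot: [-179.7, 0.0, 90.5]
ft_force: [-0.2, -0.1, -2.9]
width: 0.345
```

```bash
python3 - <<'E'
from h import *
for n in ("wrist","scene","side"):
    s=manip.get_state();d=manip.get_image(n);cv2.imwrite(f"pics/{n}4.png",d["frame"][:,:,::-1])
    if n=="wrist": np.savez("w4.npz",T=toolT(s),f=d["frame"])
s=manip.get_state()
print(s['clock'],s['eef_pos'],s['tool_rot'],s['width'],s['ft_force'])
goto(.606,.122,.06,90.4)
E
```

```text
5.35 [0.60213463 0.12061644 0.11628806] [-1.79701550e+02  3.25026279e-02  9.03176840e+01] 0.3479584473214319 [-0.46110823 -0.07443006 -2.56007443]
slide cm [0.14 0.42 5.63] dr [-0.3   0.03 -0.08]
```

View pics/wrist4.png

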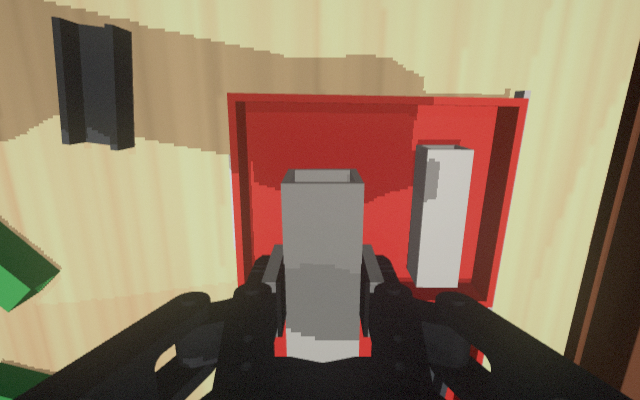

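View pics/side4.png

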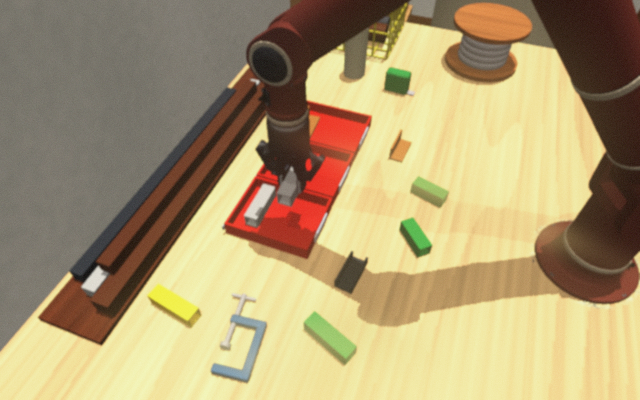

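```bash
python3 - <<'E'
import cv2,numpy as np
f=np.load("w4.npz")["f"][:,:,::-1]
g=np.load("w1.npz")["f"][:,:,::-1]
cv2.imwrite("pics/w4c.png",np.hstack([cv2.resize(f[80:310,390:540],(391,600),interpolation=cv2.INTER_CUBIC),cv2.resize(f[80:310,220:370],(391,600),interpolation=cv2.INTER_CUBIC)]))
E
```

```text
(no output)
```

View pics/w4c.png

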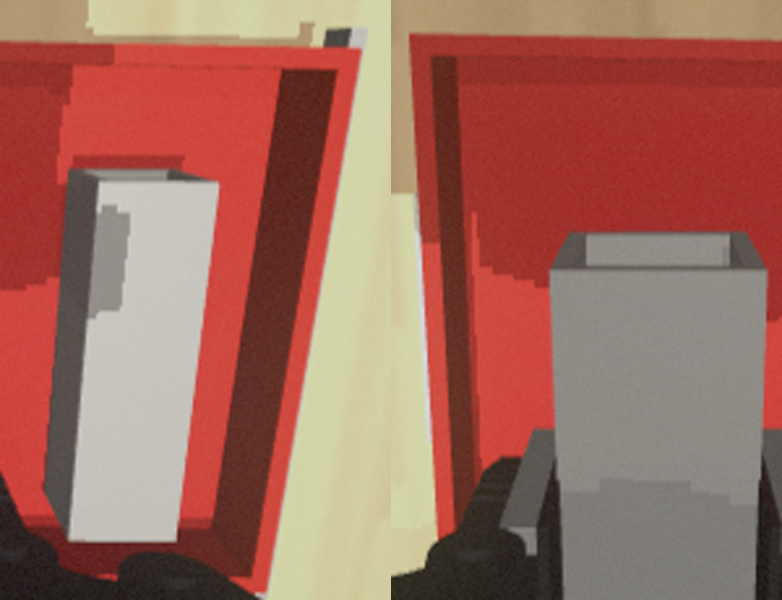

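```bash
python3 - <<'E'
from h import *
d=manip.get_image("wrist");T1=np.load("w1.npz")["T"];T4=np.load("w4.npz")["T"]
for n,p,q in [("top y-",(566.2,191.4),(416.1,287.5)),("top y+",(609,84.3),(427.6,149)),("bot y-",(546.5,183.4),(407.3,268)),("bot y+",(585.8,85),(416,146))]:
    print(n,*[np.round(v,4) for v in tri(ray(d,p,T1),ray(d,q,T4))])
print("mate",[plane(d,p,.036,T4)[:2].round(4).tolist() for p in [(427.6,149),(474,149.8),(458.3,287.5),(416.1,287.5)]])
print("rim",[plane(d,p,.034,T4)[:2].round(4).tolist() for p in [(227.7,93.4),(528.9,99)]])
# held offcut end in tool coordinates
for p in [(281.8,183.2),(363.8,182.8)]:
    print([ (z,plane(d,p,z,np.eye(4))[:2].round(4).tolist()) for z in (-.02,-.024,-.028)])
E
```

```text
top y- [0.6701 0.0644 0.0364] 0.0003
top y+ [0.6699 0.1639 0.0345] 0.0015
bot y- [0.6704 0.0651 0.0063] 0.0006
bot y+ [0.6684 0.1636 0.0096] 0.0001
mate [[0.669, 0.1647], [0.699, 0.1645], [0.7008, 0.0647], [0.6701, 0.0643]]
rim [[0.5413, 0.1978], [0.73, 0.1962]]
[(-0.02, [0.0416, -0.0156]), (-0.024, [0.0425, -0.0151]), (-0.028, [0.0434, -0.0146])]
[(-0.02, [0.0418, 0.0145]), (-0.024, [0.0427, 0.014]), (-0.028, [0.0436, 0.0135])]
```

Two-view heights give the bin floor at about 0.006–0.010 and the mate's top at 0.035–0.036. The held tube's underside is about 5.5 mm below the TCP, so touchdown should come at a TCP z of about 0.012. I'll lower it in stages.

apply_moves --steps '[{"slide": [0,0.1,2],"dr": [0,0,0],"gripper": -1},{"slide": [0.1,0.2,4],"dr": [-0.3,0,0],"gripper": -1},{"slide": [0.1,0.3,6],"dr": [-0.3,0,0],"gripper": -1},{"slide": [0.1,0.3,7.5],"dr": [-0.3,0,0],"gripper": -1},{"slide": [0.1,0.3,8],"dr": [-0.3,0,0],"gripper": -1}]'

```text
clock: 5.9
eef_pos: [0.6046, 0.1223, 0.0348]
tool_rot: [-179.9, 0.0, 90.4]
ft_force: [-0.2, 0.6, -2.1]
width: 0.347
```

apply_moves --steps '[{"slide": [0,0,0],"dr": [0,0,0],"gripper": -1},{"slide": [0,0,0],"dr": [0,0,0],"gripper": -1}]'

```text
clock: 6.1
eef_pos: [0.6068, 0.1227, 0.0371]
tool_rot: [179.8, -0.0, 90.4]
ft_force: [-0.1, 0.2, -1.8]
width: 0.341
```

```bash
python3 - <<'E'
from h import *
goto(.605,.122,.012,90.3)
E
```

```text
slide cm [-0.07 -0.19  2.51] dr [ 0.19 -0.02  0.09]
```

apply_moves --steps '[{"slide": [0,-0.1,0.6],"dr": [0,0,0],"gripper": -1},{"slide": [0,-0.1,1.2],"dr": [0,0,0],"gripper": -1},{"slide": [0,-0.1,1.7],"dr": [0,0,0],"gripper": -1},{"slide": [0,-0.1,1.9],"dr": [0,0,0],"gripper": -1},{"slide": [0,-0.1,1.9],"dr": [0,0,0],"gripper": -1}]'

```text
clock: 6.6
eef_pos: [0.6048, 0.1228, 0.0167]
tool_rot: [180.0, 0.0, 90.4]
ft_force: [-0.1, 0.4, -2.6]
width: 0.347
```

apply_moves --steps '[{"slide": [0,0,0],"dr": [0,0,0],"gripper": -1},{"slide": [0,0,0.1],"dr": [0,0,0],"gripper": -1},{"slide": [0,0,0.2],"dr": [0,0,0],"gripper": -1},{"slide": [0,0,0.2],"dr": [0,0,0],"gripper": -1}]'

```text
clock: 7.0
eef_pos: [0.6051, 0.1229, 0.0152]
tool_rot: [179.9, -0.0, 90.4]
ft_force: [0.2, -0.3, -2.7]
width: 0.345
```

apply_moves --steps '[{"slide": [0,0,0.1],"dr": [0,0,0],"gripper": -1},{"slide": [0,0,0.2],"dr": [0,0,0],"gripper": -1},{"slide": [0,0,0.2],"dr": [0,0,0],"gripper": -1}]'

```text
clock: 7.3
eef_pos: [0.605, 0.1229, 0.013]
tool_rot: [179.9, -0.0, 90.4]
ft_force: [0.1, -0.2, -1.9]
width: 0.346
```

apply_moves --steps '[{"slide": [0,0,0.05],"dr": [0,0,0],"gripper": -1},{"slide": [0,0,0.1],"dr": [0,0,0],"gripper": -1},{"slide": [0,0,0.1],"dr": [0,0,0],"gripper": -1}]'

```text
clock: 7.6
eef_pos: [0.6052, 0.1229, 0.0122]
tool_rot: [179.9, -0.0, 90.4]
ft_force: [0.7, 0.4, -1.7]
width: 0.344
```

apply_moves --steps '[{"slide": [0,0,0.05],"dr": [0,0,0],"gripper": -1},{"slide": [0,0,0.1],"dr": [0,0,0],"gripper": -1},{"slide": [0,0,0.1],"dr": [0,0,0],"gripper": -1}]'

```text
clock: 7.9
eef_pos: [0.6052, 0.1229, 0.0121]
tool_rot: [179.9, -0.0, 90.4]
ft_force: [-2.1, -0.4, 5.3]
width: 0.345
```

```bash
python3 - <<'E'
from h import *
s=manip.get_state();d=manip.get_image("wrist");cv2.imwrite("pics/w5.png",d["frame"][:,:,::-1])
s=manip.get_state();print(s['eef_pos'],s['ft_force'])
E
```

```text
[0.60522242 0.12287133 0.01212326] [-3.12120392 -0.79140739  5.75832366]
```

View pics/w5.png

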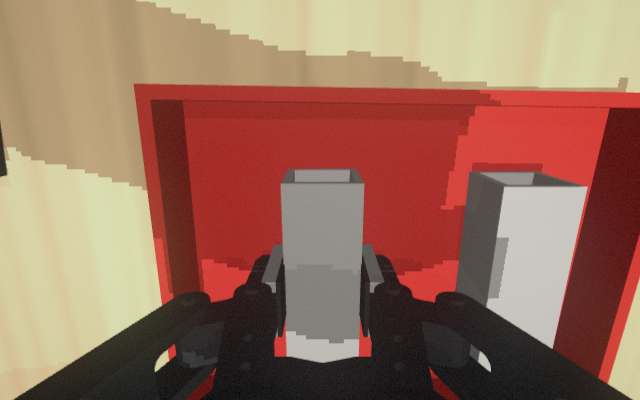

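It touched down where predicted: at z = 0.0121 the force changed from −1.7 to +5.8 N. The w5 view shows the tube on the floor, columns 282–363, with the mate at columns 460–585 well clear. I'll open modestly, then rise.

apply_moves --steps '[{"slide": [0,0,0],"dr": [0,0,0],"gripper": -0.2},{"slide": [0,0,0],"dr": [0,0,0],"gripper": -0.1},{"slide": [0,0,0],"dr": [0,0,0],"gripper": 0.1},{"slide": [0,0,0],"dr": [0,0,0],"gripper": 0.1},{"slide": [0,0,0],"dr": [0,0,0],"gripper": 0.1}]'

```text
clock: 8.45
eef_pos: [0.6052, 0.1228, 0.0111]
tool_rot: [179.9, -0.0, 90.4]
ft_force: [-0.8, -0.6, -0.1]
width: 0.552
```

apply_moves --steps '[{"slide": [0,0,-1],"dr": [0,0,0],"gripper": 0.1},{"slide": [0,0,-3],"dr": [0,0,0],"gripper": 0.1},{"slide": [0,0,-6],"dr": [0,0,0],"gripper": 0.1},{"slide": [0,0,-9],"dr": [0,0,0],"gripper": 0.1},{"slide": [0,0,-12],"dr": [0,0,0],"gripper": 0.1}]'

```text
clock: 8.95
eef_pos: [0.605, 0.1228, 0.1331]
tool_rot: [179.9, -0.0, 90.4]
ft_force: [0.4, 0.2, -0.9]
width: 0.555
```

apply_moves --steps '[{"slide": [0,0,-3],"dr": [0,0,0],"gripper": 0.1},{"slide": [0,0,-5],"dr": [0,0,0],"gripper": 0.1},{"slide": [0,0,-6],"dr": [0,0,0],"gripper": 0.1},{"slide": [0,0,-6],"dr": [0,0,0],"gripper": 0.1},{"slide": [0,0,-6],"dr": [0,0,0],"gripper": 0.1}]'

```text
clock: 9.45
eef_pos: [0.6041, 0.1229, 0.1904]
tool_rot: [-180.0, -0.0, 90.4]
ft_force: [-0.3, 0.1, -0.2]
width: 0.549
```

```bash
python3 - <<'E'
from h import *
s=manip.get_state();d=manip.get_image("wrist");f=d["frame"][:,:,::-1];np.savez("w6.npz",T=toolT(s))
e=manip.get_image("side")["frame"][:,:,::-1]
print(s['clock'],s['eef_pos'],s['ft_force'],s['width'])
cv2.imwrite("pics/w6.png",f)
cv2.imwrite("pics/side6.png",cv2.resize(e[80:270,200:440],(720,570),interpolation=cv2.INTER_CUBIC))
E
```

```text
9.45 [0.60413397 0.1229068  0.19040702] [-0.32093776  0.09591133 -0.24855206] 0.5485383665054372
```

View pics/w6.png

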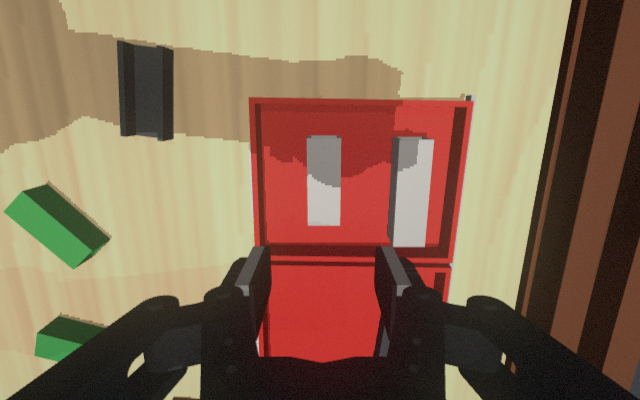

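View pics/side6.png

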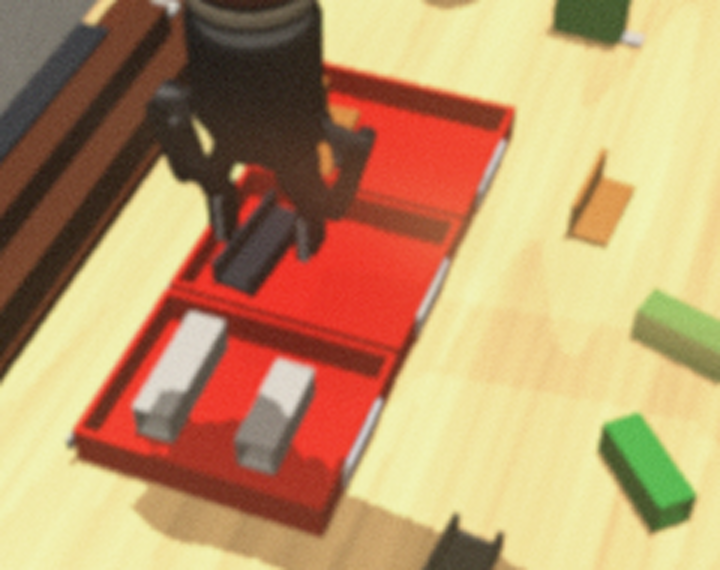

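```bash
python3 - <<'E'
from h import *
T=np.load("w6.npz")["T"];d=manip.get_image("wrist")
for n,C in [("off",[(307,137),(341,137),(340.5,226),(308,226)]),("mate",[(399,139),(433.5,139),(426,246.5),(394,246.5)])]:
    X=np.array([plane(d,p,.036,T) for p in C]);print(n,X[:,:2].round(4).tolist(),X.mean(0).round(4))
print(manip.get_state()['clock'],manip.finish_job())
E
```

```text
off [[0.5897, 0.1656], [0.619, 0.1658], [0.6204, 0.0847], [0.5903, 0.0844]] [0.6049 0.1251 0.036 ]
mate [[0.6689, 0.1645], [0.6986, 0.1648], [0.7013, 0.0649], [0.6712, 0.0646]] [0.685  0.1147 0.036 ]
the job is handed in; nothing more can be done
9.6 None
```

The offcut is in the left (+y) bin, flat on the floor in front of the stored square tube and parallel to it. I let go, raised the arm clear and handed the job in at 9.6 s.

- **Placement:** touchdown came at the predicted height, with about 6 N of contact force. The last picture puts the offcut at (0.605, 0.125), lying along y, about 50 mm in front of the stored tube.
- **Stored tube:** it was at about (0.685, 0.114) before and (0.685, 0.115) after, so it did not move within measurement error.
- **Disagreements:** some two-view heights of the offcut's top on the bench came out low, 23–29 mm against the stated 30 mm. The touchdown height and the bin measurements matched the stated sizes to within 1–4 mm. No check failed.

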